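# Load the label dispenser from the roll stand

## Robot

A 6-joint arm with a two-finger parallel gripper is mounted at the origin on the work surface. World frame = base frame: x ahead of the robot, y to its left, z up, the work surface at z = 0. Lengths are in m, angles in rad, forces in N, time in s.
With the tool pointing down it reaches from about 0.4 to 0.825 m from the base axis. Payload 7 kg.
Tool frame: the origin (TCP) lies at the very end of the fingers, on their centre line; the grasp point (between the pads) lies 19 mm behind it (arm.grasp_offset is the distance from the TCP to the grasp point, in m); z points along the fingers, y is the line along which they close (so a half turn about z gives the same grasp; the last joint's range is limited). The gripper opens to 88 mm and grips with 3 to 60 N. Pads are 19 mm wide; open, the fingers measure 130 mm over their backs; the gripper's body (78 mm by 193 mm) begins 47 mm behind the grasp point.
Start: joints at [1.483, 0.359, 0.012, 0, -1.224, -0.288], TCP at [0.248, 0.628, 0.227] pointing down, gripper open.
Joint ranges: [-3.07, 3.07], [-1.43, 2.12], [-1.02, 1.25], [-3.03, 1.67], [-3.05, -0], [-3.03, 3.03]. Speed limits (rad/s): [2.39, 2.39, 3.01, 3.14, 3.14, 3.14].

## Interface

Orientations are given as [roll, pitch, yaw] about the fixed x, y, z axes, in that order (R = Rz(yaw) Ry(pitch) Rx(roll)).
In Python, from station import get_state, cams, arm, nets gives the robot as it stands.
- The arm moves only by the shell command python3 -m creep 'ROWS' [FORCE]. ROWS is a JSON object of lists of equal length, an entry for each row: "translation": the shift along the world's x, y, z in mm, a list of three; "spin": the turn about the world's z in rad; "gripper": the opening, from 0 (shut) to 1 (fully open). In form: {"translation": [[dx, dy, dz], ...], "spin": [spin, ...], "gripper": [gripper, ...]}. A call has 1 to 8 rows; each row shifts and turns the commanded pose from where the row before left it; what a row does not reach is not made up. A row lasts 1/10 s, in which the tool goes at most 50 mm and 8.59 degrees, less where a joint would pass 70% of its speed; a pose out of reach is approached as far as the arm can. A call is refused whole if a number of a shift passes 50 or a number of a turn 0.15, either way. A call with a gripper value outside its range is refused whole. The fingers move at their own pace and stop on an object; FORCE is the grip in N (left out, the last holds). Time passes only in rows, so rows that do not move let the fingers close. It gives the time, the measured TCP pose, the force, the opening and the grip force at its end, in the units of the state.
- get_state(): the state, without advancing time (a new reading comes with each control period).
- cams.grab_frame(name): name is "side" or "top"; returns a dict with "img" (384x512x3 uint8, red, green, blue), "mtx" (3x3 intrinsics, pixels), "R" (3x3) and "t" (3): a world point X has camera coordinates R X + t. Camera axes: x right, y down, z forward; pixel columns grow to the right and rows downward; lengths in m; the calibration is good to about 2 mm. A picture is of the moment at which its call begins. There is no depth.
- arm.job_done(): hands the job in; it is judged then, once.
Trained networks look in the newest picture that a camera, given by its name, has taken for a name from the list of things; names that differ only in an ending like _2 or _b are one class to them, and where a whole thing is asked for, a point or a joint stands for the part that bears it (a point fixed in the world has none). Each returns a list of dicts, best first, with "confidence" (0 to 1); they miss things now and then, are a little off and sometimes report something else, mostly with a low value. They report only what shows in the picture. A call takes as long as a camera call. They do not tell look-alikes from the thing itself.
- nets.search_frame(camera, label): "centre" ([x, y, z] in m, in world coordinates, good to about 4 mm: the middle of the surface that is visible of it).
- nets.pinpoint(camera, label): "centre" ([x, y, z] in m, in world coordinates, good to about 4 mm: a listed point, or the origin of a listed thing).
The state is a dict: "t": time; "q": joint angles; "qd": joint speeds; "joint_efforts": joint torques, N m; "eef_pos": TCP position; "ee_rot": TCP orientation; "force": force on the tool from outside, world axes, zero at the start; "moment": the same for the moment, N m; "width": finger opening in m; "gripper_force": force on a finger pad.
Only numpy, scipy, OpenCV 4.12 (cv2) and the standard library are available. Lean on these libraries where they do the work, as an engineer would, in place of code of your own. Each camera call takes 0.05 s, during which the arm holds its last target. There are 200 camera calls.

## Task

Load the open label dispenser: slide the taller of the two label rolls straight up off its spindle without dragging or tipping the stand, set it down upright on the floor of the dispenser's bay (do not drop it in) and let go, then swing the cover down until it is fully shut. Leave the shorter roll on its own spindle, and the stands and everything else on the bench where they are.

Things in the scene. Friction and masses are not known exactly. Their poses are not given: they have to be found in the camera images.
- roll_tall: the taller wound label roll, white paper on a brown cardboard core: a ring 58 mm in diameter and 80 mm tall with a 26 mm through bore, about 0.2 kg, standing threaded on the spindle of stand_tall. Origin: centre of its underside; z along its bore, up.
- stand_tall: loose roll stand holding the tall roll: bright steel disc foot 100 mm across and 12 mm thick with a plain upright aluminium spindle 22 mm in diameter whose tip is 107 mm above the bench, so it stands 15 mm out of the tall roll. 0.8 kg, not fastened down. Origin: centre of the foot's underside; z up along the spindle.
- roll_short: the shorter label roll, same paper, diameter (58 mm) and bore, only 40 mm tall, on the spindle of stand_short; to be left alone. Origin: centre of its underside.
- stand_short: a second roll stand identical to stand_tall, holding the short roll; to be left alone. Origin: centre of the foot's underside.
- dispenser: label dispenser, white plastic, fixed to the bench. Its roll bay is an open square box, 124 x 124 mm outside, walls 5 mm, rim 55 mm above the bench, 114 mm square inside. Origin: centre of the bay's underside, on the bench. x points from the front (label slot) to the hinge side, z up. A control unit (70 mm wide, 55 mm high, black screen) adjoins its +y side.
- bay_floor (a point): centre of the bay's inner floor, 5 mm above the bench; axes as the dispenser's.
- cover (a joint): hinge angle of the dispenser's cover: 0 shut; 1.6 to 1.85 at the start (panel roughly upright on the hinge side, outer face away from the bay, free edge up); stop at 1.95. A friction hinge (0.3 N m) holds the 0.18 kg cover at any angle: push it down all the way, 3 to 4 N at the free edge; no latch.
- cover_hinge (a point): middle of the hinge line, which runs along the dispenser's y at x = +62 mm, z = 55 mm (rim height) in the dispenser frame; it does not move.
- cover_edge (a point): middle of the free edge of the cover's top panel, on its outer face. The cover is a white hood: flat panel 124 x 124 mm, 5 mm thick, with side and back walls 45 mm deep and only a 10 mm lip at the free edge. This point is 124 mm from the hinge line along the panel and 50 mm off the hinge plane: shut, it lies at x = -62 mm, z = 105 mm in the dispenser frame.
- jar: small clear specimen jar with a blue cap, 44 mm in diameter, 62 mm high, between the two stands; leave alone. Origin: centre of its underside.
- reagent: amber reagent bottle, 68 mm in diameter, 160 mm high; leave alone. Origin: centre of its underside.
- tube_rack: white foam tube rack 90 x 190 mm, 35 mm high, with tubes up to 98 mm high; leave alone. Origin: centre of its underside.
- scissors: steel scissors lying flat, about 165 mm long; leave alone. Origin: near the pivot, on the bench.
- marker: marker pen lying flat, 130 mm long; leave alone. Origin: middle of its length, on the bench.
There are look-alikes about, which are no part of the job. Leave any turquoise or yellow look-alike of the roll_tall alone.

How it is judged:
By the outcome, as a careful person would: the job done as asked, in the order asked, and still so for the second after the job is handed in, with the robot touching nothing.
It also fails if it takes over 64 s, if anything falls off the work surface, if the arm or the gripper's body presses on something with over 40 N, if the wrist force passes 120 N, or if a joint passes its speed limit or range.

## Working session

There is one attempt and no reset: what is moved stays moved. The work goes in short steps, Python scripts to look and compute and a shell command to move; the robot and the scene stay as the last step left them, time stands still between calls to the robot, and variables do not carry over. Pictures are saved under pics/ and viewed, at most 10 in all, crops included, and the job is handed in when it is done.

```bash
mkdir -p pics; python3 - <<'E'
from station import get_state, cams, arm, nets
import cv2,numpy as np
s=get_state();print(s['t'],s['eef_pos'],s['ee_rot'],s['width'])
for c in('top','side'):
    f=cams.grab_frame(c);cv2.imwrite(f'pics/{c}0.png',f['img'][:,:,::-1])
    print(c,np.round(-f['R'].T@f['t'],3))
    for l in('roll_tall','stand_tall','roll_short','stand_short','dispenser','bay_floor','cover_hinge','cover_edge','jar','reagent','tube_rack'):
        print(l,[(np.round(d['centre'],3).tolist(),round(d['confidence'],2)) for d in nets.pinpoint(c,l)[:4]])
print(get_state()['t'])
E
```

```text
0.0 [0.24756089 0.62741867 0.22563229] [ 3.13994465e+00 -1.39654638e-04 -3.75897326e-01] 0.08792949462262631
top [0.407 0.054 1.209]
roll_tall [([0.447, 0.273, -0.002], 0.79), ([0.561, 0.315, 0.01], 0.64), ([0.576, 0.174, 0.0], 0.56), ([0.657, 0.41, 0.001], 0.56)]
stand_tall [([0.564, 0.314, -0.005], 0.59), ([0.559, 0.316, 0.008], 0.35)]
roll_short [([0.461, 0.038, 0.013], 0.55)]
stand_short [([0.459, 0.036, -0.003], 0.75), ([0.362, -0.063, 0.004], 0.65), ([0.492, -0.161, -0.001], 0.45)]
dispenser [([0.49, -0.16, -0.002], 0.87)]
bay_floor [([0.489, -0.157, 0.004], 0.93), ([0.458, 0.038, 0.011], 0.69)]
cover_hinge [([0.5, -0.219, 0.057], 0.86), ([0.46, 0.032, -0.002], 0.42)]
cover_edge [([0.508, -0.283, 0.168], 0.61)]
jar [([0.44, 0.18, 0.004], 0.64)]
reagent [([0.754, 0.028, -0.002], 0.68)]
tube_rack [([0.768, 0.268, -0.002], 0.89)]
side [ 0.191 -0.661  1.026]
roll_tall [([0.564, 0.315, 0.011], 0.9), ([0.661, 0.41, 0.003], 0.86), ([0.442, 0.279, -0.002], 0.8), ([0.449, 0.385, -0.0], 0.73)]
stand_tall [([0.564, 0.315, 0.001], 0.95)]
roll_short [([0.464, 0.033, 0.012], 0.81)]
stand_short [([0.462, 0.04, 0.0], 0.6), ([0.489, -0.16, 0.0], 0.54)]
dispenser [([0.489, -0.159, 0.002], 0.58)]
bay_floor [([0.491, -0.158, -0.001], 0.64)]
cover_hinge [([0.5, -0.215, 0.054], 0.66)]
cover_edge [([0.515, -0.285, 0.169], 0.71), ([0.361, -0.066, 0.002], 0.37)]
jar [([0.444, 0.18, 0.0], 0.77), ([0.493, -0.156, 0.002], 0.64)]
reagent [([0.754, 0.026, -0.0], 0.61)]
tube_rack [([0.77, 0.269, -0.003], 0.92)]
1.2
```

View pics/top0.png

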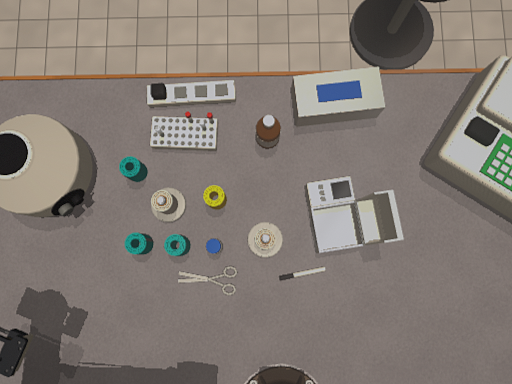

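View pics/side0.png

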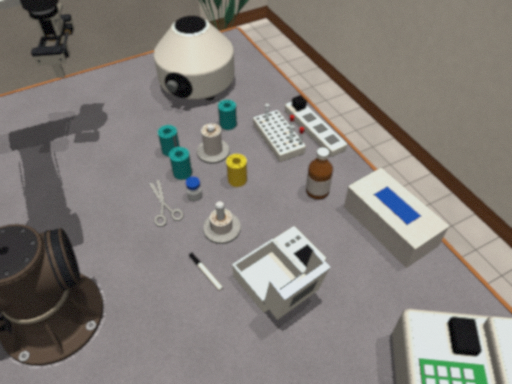

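Top view shows the stand_tall foot at about (168,204) with the white roll at (162,201). The turquoise and yellow rolls are decoys. The dispenser is at (335,228), with its cover upright at (380,217). I'll refine the poses by averaging more readings and check them with an overlay.

```bash
python3 - <<'E'
from station import cams, nets
import cv2,numpy as np
acc={}
for k in range(4):
  for c in('top','side'):
    f=cams.grab_frame(c)
    for l,p0 in(('roll_tall',(.563,.315)),('stand_tall',(.563,.315)),('bay_floor',(.49,-.158)),('dispenser',(.49,-.158)),('cover_hinge',(.5,-.217)),('cover_edge',(.51,-.284))):
        for d in nets.pinpoint(c,l):
            if np.hypot(*(np.array(d['centre'][:2])-p0))<.03: acc.setdefault((l,c),[]).append(d['centre']);break
for k,v in acc.items(): print(k,len(v),np.round(np.mean(v,0),4),np.round(np.std(v,0),4))
S=np.mean([np.mean(acc[k],0) for k in acc if k[0] in('roll_tall','stand_tall')],0);print(S)
out=[]
t=np.linspace(0,2*np.pi,60)
for c in('top','side'):
    f=cams.grab_frame(c);K=6
    P=lambda X:(lambda h:h[:,:2]/h[:,2:])((np.c_[X]@f['R'].T+f['t'])@f['mtx'].T)
    ctr=P(np.array([[S[0],S[1],.05]]))[0];o=(ctr-32).astype(int)
    im=cv2.resize(f['img'][o[1]:o[1]+64,o[0]:o[0]+64,::-1],None,fx=K,fy=K,interpolation=cv2.INTER_CUBIC)
    for r,z,col in((.05,.012,(0,0,255)),(.029,.092,(255,0,0)),(.011,.107,(0,200,0))):
        X=np.c_[S[0]+r*np.cos(t),S[1]+r*np.sin(t),0*t+z]
        cv2.polylines(im,[((P(X)-o+.5)*K).astype(np.int32)],True,col,1)
    out.append(im)
cv2.imwrite('pics/ov.png',np.hstack(out))
E
```

```text
('roll_tall', 'top') 4 [0.5595 0.3146 0.0096] [0.002  0.0008 0.0013]
('bay_floor', 'top') 4 [ 0.49   -0.1567  0.0051] [0.0007 0.001  0.0016]
('dispenser', 'top') 4 [ 0.4923 -0.1618 -0.0027] [0.0015 0.001  0.0011]
('cover_hinge', 'top') 4 [ 0.5002 -0.2183  0.0561] [0.0006 0.001  0.0007]
('cover_edge', 'top') 4 [ 0.5086 -0.2848  0.1708] [0.0011 0.0007 0.002 ]
('roll_tall', 'side') 4 [0.564  0.3162 0.0112] [0.0004 0.0011 0.0009]
('stand_tall', 'side') 4 [0.5634 0.3154 0.0022] [0.0005 0.0006 0.001 ]
('bay_floor', 'side') 4 [ 0.4932 -0.1581  0.0016] [0.0006 0.0014 0.0011]
('dispenser', 'side') 4 [ 4.898e-01 -1.596e-01  4.000e-04] [0.0012 0.0003 0.0019]
('cover_hinge', 'side') 4 [ 0.4989 -0.2175  0.0557] [0.0004 0.0012 0.0012]
('cover_edge', 'side') 4 [ 0.513  -0.2864  0.1702] [0.0011 0.0004 0.0011]
('stand_tall', 'top') 3 [ 0.5642  0.3153 -0.003 ] [0.002  0.0018 0.0011]
[0.56278542 0.31537917 0.0049625 ]
```

View pics/ov.png

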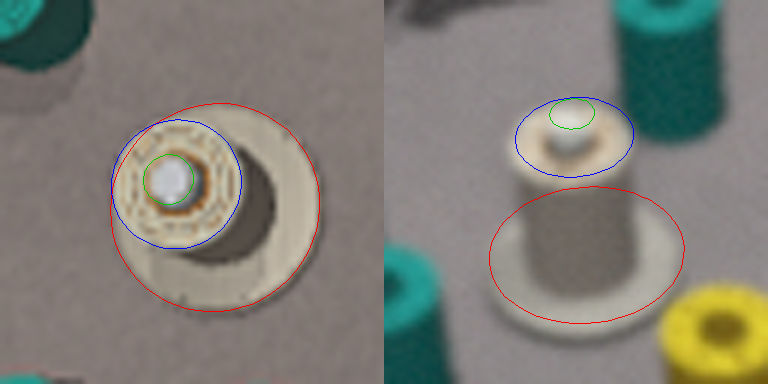

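Overlay: in the top view the foot, roll-top and tip circles match to within 1 pixel, and the side view agrees to about 2 mm. That puts the stand at about (0.563, 0.315). The dispenser is at about (0.4905, -0.158) with yaw of about -1.415. Moving over the roll.

```bash
python3 -m creep '{"translation":[[45,-45,0],[45,-45,0],[45,-45,0],[45,-45,0],[45,-44,0],[45,-44,0],[45,-44,0],[0,0,0]],"spin":[-0.148,-0.148,-0.148,-0.148,-0.149,-0.149,-0.149,0],"gripper":[1,1,1,1,1,1,1,1]}' 10
```

```text
t: 4.9
eef_pos: [0.4997, 0.3774, 0.2266]
ee_rot: [-3.141, -0.001, -1.425]
force: [-0.5, 0.8, 0.1]
width: 0.0879
gripper_force: 0.0
```

```bash
python3 -m creep '{"translation":[[32,-31,0],[31,-31,0],[0,0,-40],[0,0,-20],[0,0,0],[0,0,0]],"spin":[0,0,0.01,0,0,0],"gripper":[1,1,1,1,1,1]}' 10
```

```text
t: 5.5
eef_pos: [0.5597, 0.3198, 0.1671]
ee_rot: [-3.141, -0.001, -1.404]
force: [-0.4, 0.5, 0.5]
width: 0.0877
gripper_force: 0.0
```

```bash
python3 -m creep '{"translation":[[3,-4.5,0],[0,0,-25],[0,0,-25],[0,0,0],[0,0,0]],"spin":[-0.01,0,0,0,0],"gripper":[1,1,1,1,1]}' 10
python3 - <<'E'
from station import cams
import cv2,numpy as np
out=[]
for c in('top','side'):
    f=cams.grab_frame(c);x,y=((f['R']@[.563,.315,.1]+f['t'])@f['mtx'].T)[:2]/((f['R']@[.563,.315,.1]+f['t'])[2])
    x,y=int(x)-32,int(y)-32
    out.append(cv2.resize(f['img'][y:y+64,x:x+64,::-1],None,fx=6,fy=6,interpolation=cv2.INTER_CUBIC))
cv2.imwrite('pics/a.png',np.hstack(out))
E
```

```text
t: 6.0
eef_pos: [0.563, 0.3155, 0.118]
ee_rot: [-3.14, 0.0, -1.414]
force: [-0.6, -0.4, 0.6]
width: 0.0873
gripper_force: 0.0
```

View pics/a.png

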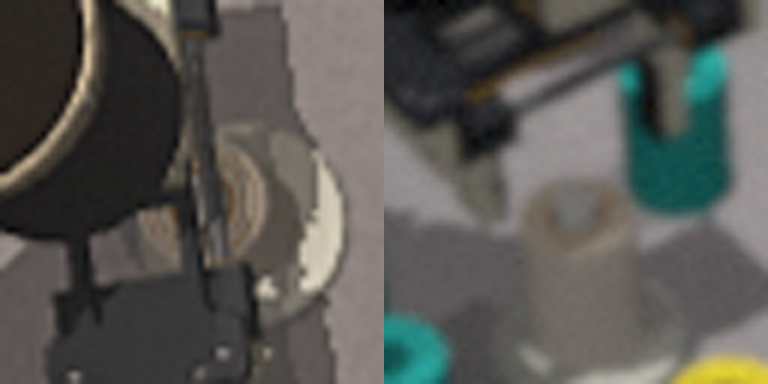

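The side crop shows the fingers at (490,215) and (670,130), straddling the spindle tip at (573,200). Descending.

```bash
python3 -m creep '{"translation":[[0,0,-20],[0,0,-20],[0,0,-12],[0,0,0],[0,0,0]],"spin":[0,0,0,0,0],"gripper":[1,1,1,1,1]}' 10
python3 -m creep '{"translation":[[0,0,0],[0,0,0],[0,0,0]],"spin":[0,0,0],"gripper":[0.72,0.72,0.72]}' 6
```

```text
t: 6.6
eef_pos: [0.563, 0.3155, 0.0655]
ee_rot: [-3.141, 0.0, -1.414]
force: [-0.1, 0.3, 0.5]
width: 0.0877
gripper_force: 0.0
t: 6.9
eef_pos: [0.5627, 0.3153, 0.0653]
ee_rot: [-3.141, 0.001, -1.415]
force: [0.6, -0.6, -0.8]
width: 0.0692
gripper_force: 0.0
```

```bash
python3 -m creep '{"translation":[[0,0,0],[0,0,0],[0,0,0],[0,0,0]],"spin":[0,0,0,0],"gripper":[0.67,0.66,0.65,0.64]}' 3
python3 -c "
from station import get_state
s=get_state();print(s['force'],s['moment'],s['width'],s['gripper_force'])"
```

```text
t: 7.3
eef_pos: [0.5619, 0.3149, 0.0646]
ee_rot: [3.141, -0.0, -1.415]
force: [-4.4, -0.3, 5.8]
width: 0.0591
gripper_force: 3.0
[-4.44755865 -0.33273239  5.81841749] [-0.01562282  1.92339983  0.04715465] 0.05913331172124689 3.0152977398392977
```

```bash
python3 -m creep '{"translation":[[0,0,0],[0,0,0],[0,0,0]],"spin":[0,0,0],"gripper":[0.64,0.64,0.64]}' 3
python3 - <<'E'
from station import cams,get_state
import cv2,numpy as np
s=get_state();print(s['force'],s['moment'],s['width'],s['gripper_force'])
out=[]
for c in('top','side'):
    f=cams.grab_frame(c);x,y=((f['R']@[.563,.315,.06]+f['t'])@f['mtx'].T)[:2]/((f['R']@[.563,.315,.06]+f['t'])[2])
    x,y=int(x)-32,int(y)-32
    out.append(cv2.resize(f['img'][y:y+64,x:x+64,::-1],None,fx=6,fy=6,interpolation=cv2.INTER_CUBIC))
cv2.imwrite('pics/b.png',np.hstack(out))
E
```

```text
t: 7.6
eef_pos: [0.5619, 0.3149, 0.0646]
ee_rot: [3.141, -0.0, -1.415]
force: [-5.9, -1.0, 5.3]
width: 0.0587
gripper_force: 3.0
[-5.93163937 -0.9718968   5.2617079 ] [-1.45783310e-02  2.15163824e+00  2.45302275e-04] 0.05871951127429655 3.015950213812175
```

View pics/b.png

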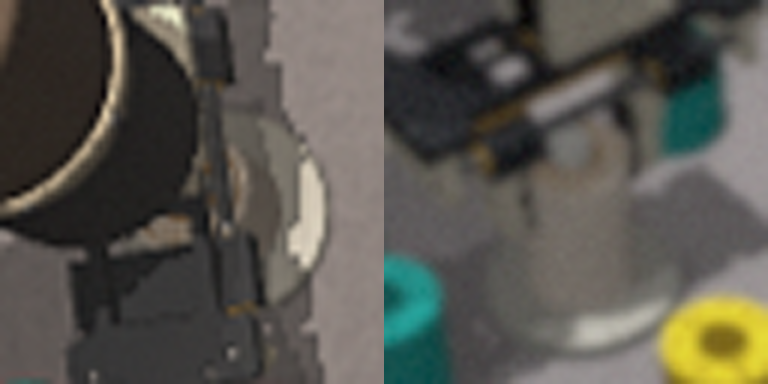

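The view shows the fingers on the roll. The sideways force of -6 N in x means the tool sits too far in +x, so I'll relieve it.

```bash
python3 -m creep '{"translation":[[-1,0,0],[0,0,0],[0,0,0]],"spin":[0,0,0],"gripper":[0.64,0.64,0.64]}' 3
python3 -m creep '{"translation":[[-1,0,0],[0,0,0],[0,0,0]],"spin":[0,0,0],"gripper":[0.64,0.64,0.64]}' 3
```

```text
t: 8.0
eef_pos: [0.5616, 0.315, 0.0646]
ee_rot: [-3.141, -0.0, -1.415]
force: [-2.8, -1.2, 2.7]
width: 0.0589
gripper_force: 3.0
t: 8.3
eef_pos: [0.5609, 0.3152, 0.0646]
ee_rot: [-3.141, 0.0, -1.415]
force: [1.0, -0.1, 0.4]
width: 0.0591
gripper_force: 3.0
```

```bash
python3 -m creep '{"translation":[[0,0,0],[0,0,0],[0,0,0],[0,0,5],[0,0,5],[0,0,0],[0,0,0]],"spin":[0,0,0,0,0,0,0],"gripper":[0.4,0.4,0.4,0.4,0.4,0.4,0.4]}' 15
```

```text
t: 9.0
eef_pos: [0.5602, 0.3151, 0.0747]
ee_rot: [3.142, 0.0, -1.415]
force: [1.0, 0.2, -2.8]
width: 0.0589
gripper_force: 15.0
```

```bash
python3 -m creep '{"translation":[[0,0,10],[0,0,10],[0,0,10],[0,0,0]],"spin":[0,0,0,0],"gripper":[0.4,0.4,0.4,0.4]}'
python3 -m creep '{"translation":[[0,0,15],[0,0,15],[0,0,0]],"spin":[0,0,0],"gripper":[0.4,0.4,0.4]}'
python3 -m creep '{"translation":[[0,0,15],[0,0,15],[0,0,20],[0,0,25],[0,0,25],[0,0,0]],"spin":[0,0,0,0,0,0],"gripper":[0.4,0.4,0.4,0.4,0.4,0.4]}'
```

```text
t: 9.4
eef_pos: [0.5614, 0.3159, 0.107]
ee_rot: [-3.139, 0.002, -1.414]
force: [0.1, -0.4, -1.8]
width: 0.0589
gripper_force: 15.0
t: 9.7
eef_pos: [0.5615, 0.3159, 0.1368]
ee_rot: [-3.138, 0.002, -1.414]
force: [-0.1, 0.0, -2.5]
width: 0.0588
gripper_force: 15.0
t: 10.3
eef_pos: [0.5618, 0.3161, 0.2378]
ee_rot: [-3.137, 0.003, -1.414]
force: [0.5, -0.0, -0.9]
width: 0.0589
gripper_force: 15.0
```

Lifted clean. Carrying it to the bay.

```bash
python3 -m creep '{"translation":[[-4,-30,0],[-6,-40,0],[-6,-40,0],[-6,-40,0],[-6,-40,0],[-6,-40,0],[-6,-40,0],[0,0,0]],"spin":[0,0,0,0,0,0,0,0],"gripper":[0.4,0.4,0.4,0.4,0.4,0.4,0.4,0.4]}'
```

```text
t: 11.1
eef_pos: [0.5184, 0.0414, 0.2332]
ee_rot: [3.139, -0.0, -1.418]
force: [0.9, -0.0, -2.3]
width: 0.0585
gripper_force: 15.0
```

```bash
python3 -m creep '{"translation":[[-6,-40,0],[-6,-40,0],[-6,-40,0],[-6,-40,0],[-5,-30,0],[-4,-14,0],[0,0,0],[0,0,0]],"spin":[0,0,0,0,0,0,0,0],"gripper":[0.4,0.4,0.4,0.4,0.4,0.4,0.4,0.4]}'
```

```text
t: 11.9
eef_pos: [0.4873, -0.1585, 0.2339]
ee_rot: [3.141, 0.0, -1.416]
force: [-0.9, 0.8, -2.6]
width: 0.0587
gripper_force: 15.0
```

```bash
python3 -m creep '{"translation":[[3,0,-30],[0,0,-35],[0,0,-35],[0,0,-30],[0,0,-15],[0,0,-8],[0,0,0],[0,0,0]],"spin":[0,0,0,0,0,0,0,0],"gripper":[0.4,0.4,0.4,0.4,0.4,0.4,0.4,0.4]}'
python3 - <<'E'
from station import cams
import cv2,numpy as np
out=[]
for c in('top','side'):
    f=cams.grab_frame(c);x,y=((f['R']@[.49,-.158,.06]+f['t'])@f['mtx'].T)[:2]/((f['R']@[.49,-.158,.06]+f['t'])[2])
    x,y=int(x)-48,int(y)-48
    out.append(cv2.resize(f['img'][y:y+96,x:x+96,::-1],None,fx=4,fy=4,interpolation=cv2.INTER_CUBIC))
cv2.imwrite('pics/c.png',np.hstack(out))
E
```

```text
t: 12.7
eef_pos: [0.4913, -0.1585, 0.0823]
ee_rot: [-3.14, -0.0, -1.414]
force: [0.2, 0.1, -2.3]
width: 0.0588
gripper_force: 15.0
```

View pics/c.png

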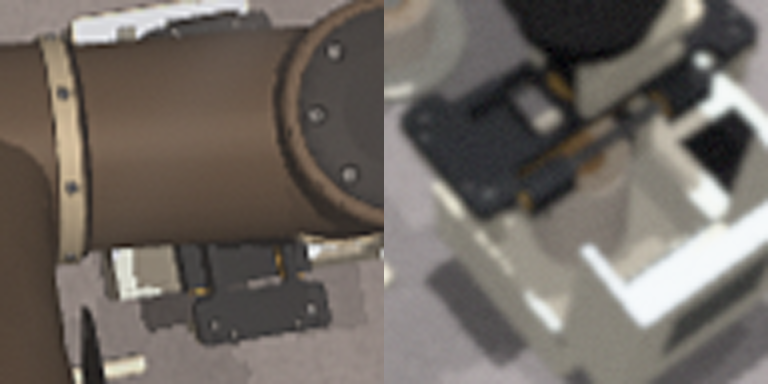

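The side crop shows the roll at (590,215) inside the bay and clear of the walls. Lowering it gently until contact.

```bash
python3 -m creep '{"translation":[[0,0,-7],[0,0,-7],[0,0,-4],[0,0,-2],[0,0,0],[0,0,0]],"spin":[0,0,0,0,0,0],"gripper":[0.4,0.4,0.4,0.4,0.4,0.4]}'
python3 -m creep '{"translation":[[0,0,-2],[0,0,-1],[0,0,-1],[0,0,0]],"spin":[0,0,0,0],"gripper":[0.4,0.4,0.4,0.4]}'
```

```text
t: 13.4
eef_pos: [0.4905, -0.159, 0.0616]
ee_rot: [3.142, -0.0, -1.415]
force: [-1.4, 0.5, -2.4]
width: 0.0588
gripper_force: 15.0
t: 13.8
eef_pos: [0.4904, -0.1589, 0.0577]
ee_rot: [-3.142, -0.0, -1.415]
force: [-0.9, 0.3, -0.2]
width: 0.0584
gripper_force: 15.0
```

```bash
python3 -m creep '{"translation":[[0,0,-0.5],[0,0,-0.5],[0,0,0],[0,0,0]],"spin":[0,0,0,0],"gripper":[0.4,0.4,0.4,0.4]}'
```

```text
t: 14.2
eef_pos: [0.4905, -0.1588, 0.0576]
ee_rot: [-3.141, -0.0, -1.414]
force: [-4.8, 3.9, 10.1]
width: 0.0586
gripper_force: 15.0
```

On the floor. Unloading and releasing.

```bash
python3 -m creep '{"translation":[[0,0,0.7],[0,0,0],[0,0,0],[0,0,0],[0,0,0],[0,0,0],[0,0,0]],"spin":[0,0,0,0,0,0,0],"gripper":[0.4,0.64,0.68,0.7,0.74,0.76,0.76]}' 5
```

```text
t: 14.9
eef_pos: [0.4905, -0.1589, 0.0572]
ee_rot: [3.142, -0.0, -1.415]
force: [0.1, 0.2, -0.1]
width: 0.0662
gripper_force: 0.0
```

```bash
python3 -m creep '{"translation":[[0,0,4],[0,0,10],[0,0,25],[0,0,35],[0,0,40],[0,0,40],[0,0,30],[0,0,0]],"spin":[0,0,0,0,0,0,0,0],"gripper":[0.76,0.76,0.76,0.76,0.76,0.5,0.2,0]}'
```

```text
t: 15.7
eef_pos: [0.4927, -0.1594, 0.2471]
ee_rot: [-3.133, -0.002, -1.414]
force: [1.5, -0.7, -0.6]
width: 0.0482
gripper_force: 0.0
```

```bash
python3 -m creep '{"translation":[[5,-35,0],[6,-42,0],[6,-42,0],[6,-42,0],[0,0,0],[0,0,0]],"spin":[0,0,0,0,0,0],"gripper":[0,0,0,0,0,0]}'
python3 - <<'E'
from station import cams,nets
import cv2,numpy as np
out=[]
for c in('top','side'):
    f=cams.grab_frame(c);x,y=((f['R']@[.49,-.158,.06]+f['t'])@f['mtx'].T)[:2]/((f['R']@[.49,-.158,.06]+f['t'])[2])
    for l in('roll_tall','cover_edge','stand_tall'):print(c,l,[(np.round(d['centre'],3).tolist(),round(d['confidence'],2)) for d in nets.pinpoint(c,l)])
    x,y=int(x)-48,int(y)-48
    out.append(cv2.resize(f['img'][y:y+96,x:x+96,::-1],None,fx=4,fy=4,interpolation=cv2.INTER_CUBIC))
cv2.imwrite('pics/d.png',np.hstack(out))
E
```

```text
t: 16.3
eef_pos: [0.5128, -0.3208, 0.2407]
ee_rot: [3.14, 0.001, -1.417]
force: [-1.2, 0.3, -0.1]
width: 0.0027
gripper_force: 0.0
top roll_tall [([0.444, 0.278, 0.003], 0.89), ([0.451, 0.387, 0.004], 0.83), ([0.654, 0.406, 0.001], 0.83), ([0.488, -0.161, 0.004], 0.81), ([0.574, 0.173, -0.003], 0.73)]
top cover_edge []
top stand_tall [([0.563, 0.316, -0.003], 0.69)]
side roll_tall [([0.576, 0.176, -0.001], 0.97), ([0.453, 0.381, 0.004], 0.9), ([0.441, 0.278, 0.0], 0.89), ([0.492, -0.156, 0.001], 0.86), ([0.663, 0.408, 0.003], 0.64)]
side cover_edge [([0.514, -0.286, 0.175], 0.62), ([0.495, -0.157, 0.007], 0.46)]
side stand_tall [([0.562, 0.313, 0.001], 0.92)]
```

View pics/d.png

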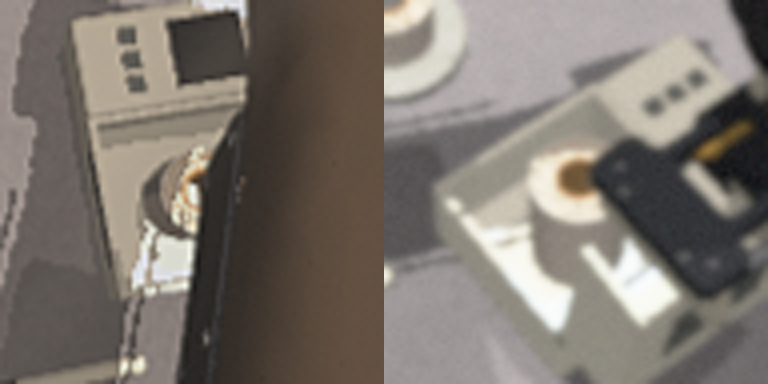

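The crops show the roll standing upright in the bay, with its top at (575,180) in the side half, and released. stand_tall has not moved. Going behind the cover.

```bash
python3 -m creep '{"translation":[[3,0,-30],[0,0,-30],[0,0,-28],[-1.5,10,0],[-1.5,10,0],[-1.5,10,0],[0,0,0]],"spin":[0,0,0,0,0,0,0],"gripper":[0,0,0,0,0,0,0]}'
python3 -m creep '{"translation":[[-1.5,10,0],[-1.5,10,2],[-1.5,10,2],[0,0,0]],"spin":[0,0,0,0],"gripper":[0,0,0,0]}'
```

```text
t: 17.4
eef_pos: [0.5131, -0.2891, 0.1558]
ee_rot: [-3.138, -0.002, -1.413]
force: [0.5, 0.1, 0.5]
width: 0.0005
gripper_force: 0.1
t: 17.8
eef_pos: [0.5088, -0.2596, 0.1597]
ee_rot: [-3.137, -0.002, -1.414]
force: [1.0, -1.7, 1.9]
width: 0.0006
gripper_force: 1.1
```

```bash
python3 -m creep '{"translation":[[-1.5,10,1],[-1.5,9,1],[-1.6,10.5,0],[-1.6,10.5,0],[-1.6,10.5,-2],[-1.6,10.5,-2],[0,0,0]],"spin":[0,0,0,0,0,0,0],"gripper":[0,0,0,0,0,0,0]}'
python3 -m creep '{"translation":[[-1.5,10,-4],[-1.5,10,-5],[-1.4,9,-6],[-1.4,9,-6],[0,0,0]],"spin":[0,0,0,0,0],"gripper":[0,0,0,0,0]}'
```

```text
t: 18.5
eef_pos: [0.4989, -0.1982, 0.1564]
ee_rot: [-3.139, -0.0, -1.414]
force: [1.2, 0.2, 2.3]
width: 0.0007
gripper_force: 1.0
t: 19.0
eef_pos: [0.4921, -0.1603, 0.134]
ee_rot: [3.141, 0.001, -1.414]
force: [0.5, 0.7, 0.4]
width: 0.0005
gripper_force: 0.1
```

```bash
python3 -m creep '{"translation":[[-1.2,8,-6],[-1.2,8,-6],[-1.2,8,-6],[-1.2,8,-5],[-1,6,-2],[0,0,0]],"spin":[0,0,0,0,0,0],"gripper":[0,0,0,0,0,0]}'
python3 -m creep '{"translation":[[0,0,-2],[0,0,-1],[0,0,0]],"spin":[0,0,0],"gripper":[0,0,0]}'
```

```text
t: 19.6
eef_pos: [0.4858, -0.122, 0.1087]
ee_rot: [3.14, 0.0, -1.414]
force: [-0.2, 0.7, -0.0]
width: 0.0002
gripper_force: 0.0
t: 19.9
eef_pos: [0.4866, -0.1229, 0.1063]
ee_rot: [-3.141, 0.0, -1.415]
force: [0.6, -0.2, 0.7]
width: 0.0003
gripper_force: 0.2
```

```bash
python3 -m creep '{"translation":[[0,0,-1.5],[0,0,-1],[0,0,0],[0,0,0]],"spin":[0,0,0,0],"gripper":[0,0,0,0]}'
python3 -m creep '{"translation":[[0,0,-0.5],[0,0,0],[0,0,0]],"spin":[0,0,0],"gripper":[0,0,0]}'
```

```text
t: 20.3
eef_pos: [0.4867, -0.123, 0.1051]
ee_rot: [-3.141, -0.0, -1.415]
force: [-5.4, 4.8, 15.2]
width: 0.0003
gripper_force: 7.9
t: 20.6
eef_pos: [0.4868, -0.123, 0.1051]
ee_rot: [-3.14, -0.0, -1.414]
force: [-6.9, 5.8, 19.3]
width: 0.0005
gripper_force: 10.2
```

Hard stop at z = 0.105, which is the shut height. Retreating and checking.

```bash
python3 -m creep '{"translation":[[0,0,5],[0,0,20],[0,0,40],[0,45,20],[0,45,0],[0,45,0],[0,45,0],[0,45,0]],"spin":[0,0,0,0,0,0,0,0],"gripper":[0,0,0,0,0,0,0,0]}'
python3 -m creep '{"translation":[[0,45,0],[0,45,0],[0,0,0]],"spin":[0,0,0],"gripper":[0,0,0]}'
python3 - <<'E'
from station import cams,nets
import cv2,numpy as np
for c in('top','side'):
    f=cams.grab_frame(c)
    for l in('cover_edge','roll_short','stand_short','stand_tall','jar'):print(c,l,[(np.round(d['centre'],3).tolist(),round(d['confidence'],2)) for d in nets.pinpoint(c,l)[:2]])
    if c=='side':cv2.imwrite('pics/e.png',cv2.resize(f['img'][80:340,130:400,::-1],None,fx=2.2,fy=2.2))
E
```

```text
t: 21.4
eef_pos: [0.4861, 0.1035, 0.1884]
ee_rot: [-3.141, 0.0, -1.415]
force: [1.2, -0.6, -0.1]
width: 0.0006
gripper_force: 0.0
t: 21.7
eef_pos: [0.4868, 0.1962, 0.1879]
ee_rot: [-3.141, 0.0, -1.411]
force: [-0.6, -0.7, -0.4]
width: 0.0005
gripper_force: 0.0
top cover_edge [([0.484, -0.097, 0.102], 0.85)]
top roll_short [([0.456, 0.038, 0.014], 0.8)]
top stand_short [([0.46, 0.032, -0.001], 0.77), ([0.362, -0.063, 0.004], 0.52)]
top stand_tall []
top jar [([0.439, 0.183, 0.004], 0.53)]
side cover_edge [([0.484, -0.098, 0.103], 0.97)]
side roll_short [([0.462, 0.034, 0.01], 0.73)]
side stand_short [([0.458, 0.041, 0.002], 0.68)]
side stand_tall [([0.562, 0.314, 0.002], 0.63)]
side jar [([0.442, 0.181, 0.001], 0.56)]
```

View pics/e.png

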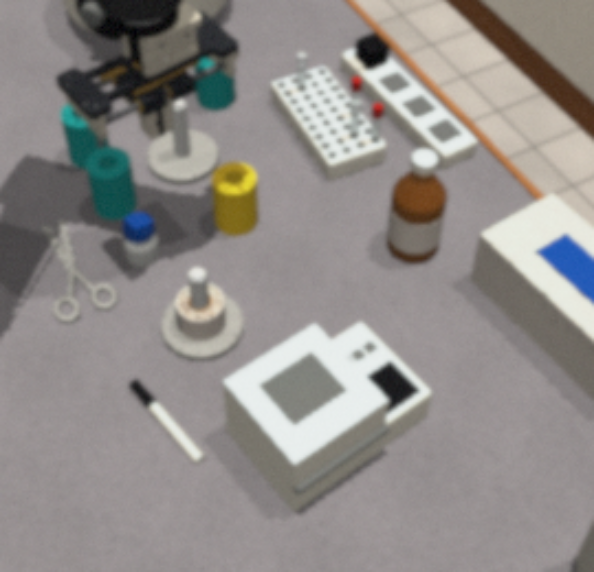

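The picture shows the cover shut flat at (305,395), the bare spindle at (180,135), and everything else in place. Handing in.

```bash
python3 -c "
from station import arm
print(arm.job_done())"
```

```text
the job is handed in; nothing more can be done
None
```

The tall roll is upright on the bay floor, released, with the cover fully shut over it; the last camera check showed both stands, the short roll and the rest of the bench in place, and the job was handed in at about 22 s.

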